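Gauge a bearing bore with a spring bore gauge

TASK

Take the spring bore gauge from its stand, pinching its two side pads so that its plungers draw in, lower it gently into the bore of the bolted-down bearing block until its flange sits flat on the block, and let go of it so that the plungers spring out against the bore. Push the lock knob on its top gently down (never more than about 30 N) until it stops firmly, so that the bore's size is held. Then lift the gauge out and set it back upright and fully home in its stand, still locked at the bore's size, and let go; leave everything else where it is.

Things in the scene. Friction and masses are not known exactly. Their poses are not given: they have to be found in the camera images.
- gauge_pads (a point): Spring bore gauge (0.35 kg, 112 mm tall), upright in its stand. Point: on its axis (z up), midway between two ribbed pinch pads facing its +y and -y, each 22 mm wide, 24 tall; 52 mm over both when free, 42 fully pinched in to their stops. Springs push each out with 2.5 to 4 N; a 15 to 30 N grip holds them in and carries the gauge. Flange underside 38 mm below; knob top 34 mm above.
- gauge_flange (a point): Centre of the underside of the gauge's flange (64 mm diameter, 5 mm thick), on the gauge's axis, same axes. Above it a 22 mm stem carries the pads. Below it the round head: 34 mm diameter, 40 mm long, its last 7 mm tapering to 22 mm; one plunger each side, 18 mm below the flange, joined to the pad above it. Fingertips have free room down to 8 mm above this point.
- knob_top (a point): Centre of the top of the lock knob on the gauge: a flat steel button 24 mm in diameter, 6 mm thick, pushed straight down, with closed fingertips for instance. Pushing it cannot unlock it again. Once locked, the plungers cannot move further out (0.4 mm of play); they can still be pinched in, and spring back to the locked size when let go.
- lock_knob (a joint): Travel of the lock knob (m): 0 = up, unlocked; grows as it is pushed down, at most 0.0135. It slides with about 4 N of drag and stays where left. Going down it closes catches on the plungers; when these bite it stops firmly, at a depth that depends on how far out the plungers are (within 3 mm if fully out, clearly deeper when they rest on the bore's wall, no stop before the end if pinched in).
- jaw_left (a joint): How far the +y plunger (with its pad) is drawn in, in m: 0 = fully out (42 mm over both plungers, too wide for the bore), 0.005 = fully pinched in (32 mm over both, inside the head). Both plungers always move equally. Resting against the wall of the bore (36 mm) it reads 0.003.
- jaw_right (a joint): The same for the -y plunger.
- bore_mouth (a point): Centre of the mouth of the bore, on the top face of the bearing block: a square steel housing 82 x 82 mm, with two bolted feet on an aluminium plate 190 x 120 mm; it is fixed, its top 62 mm above the table. z is up along the bore. The bore is 36 mm in diameter and 50 mm deep, with a lead-in 4 mm deep that opens to 42 mm. The gauge's flange comes to lie on the top face; in any yaw.
- stand_mouth (a point): Centre of the hole in the top plate of the gauge's stand: a small fixed stand, aluminium plate 80 x 80 mm on four short posts, its top 56 mm above the table, hole 45 mm in diameter, plate 8 mm thick. The gauge hangs in it with its flange lying on the plate, with up to 5 mm of play sideways.
- wrench: Bystander: steel spanner lying on the table, 180 mm long.
- bushing: Bystander: plain steel bushing standing on the table, 48 mm wide, 45 mm tall.
- cup: Bystander: white plastic cup, 85 mm tall.
- tape: Bystander: cardboard ring, 90 mm wide, 24 mm tall.
- screwdriver: Bystander: screwdriver with a black handle, lying, 200 mm long.
- bored_plate: Bystander: loose steel plate 100 x 70 x 22 mm with two small holes; not the block to be gauged.
- mouse: Bystander: round black computer mouse, 60 mm wide.
Not all that is in view belongs to the job. What is shaped like the part that bears stand_mouth but pink is not meant.

How it is judged (in metres and radians):
On the way, in this order (a step that is already met when the one before it is completed fails the run):
1. the gauge stands released in the bore, flange on the block, plungers sprung out against the bore (z of gauge_flange in the frame of bore_mouth below 0.0025 m and horizontal distance between gauge_flange and bore_mouth below 0.003 m and angle between gauge_flange's own z axis and vertical below 0.06 rad and value of joint jaw_left below 0.0038 m and value of joint lock_knob below 0.003 m and contact force between the fingers and gauge below 0.2 N), for 0.2 s.
2. the lock knob has been pushed down to its stop with the gauge still seated in the bore (z of gauge_flange in the frame of bore_mouth below 0.0025 m and horizontal distance between gauge_flange and bore_mouth below 0.003 m and value of joint jaw_left below 0.0038 m and value of joint lock_knob above 0.0065 m), for 0.2 s.
At the end, for the whole second after the job is handed in: The gauge is at rest upright (within 0.06 rad) in its stand, its flange within 3 mm of the stand's plate and within 7.5 mm of the hole's centre, its lock knob more than 6.5 mm down, and both plungers, free of the fingers, still held at the bore's size: joint values between 0.0022 and 0.0038 m (z of gauge_flange in the frame of stand_mouth below 0.003 m and horizontal distance between gauge_flange and stand_mouth below 0.0075 m and angle between gauge_flange's own z axis and vertical below 0.06 rad and value of joint jaw_left between 0.0022 and 0.0038 m and value of joint jaw_right between 0.0022 and 0.0038 m and value of joint lock_knob above 0.0065 m and linear speed of gauge below 0.02 m/s); the robot touches nothing.
It fails at once if the lock knob is pushed with more than 30 N (contact force between any of the fingers, the arm and lock_knob above 30 N).
It fails at once if the gauge is pushed against the bearing block with more than 45 N (contact force between gauge and bearing_block above 45 N).
It fails at once if a bystander is shifted by more than 30 mm (distance of any of wrench, bushing, cup, tape, screwdriver, bored_plate, mouse from where it was at the start of the episode above 0.03 m).
It also fails if it takes over 72 s, if anything falls off the work surface, if the arm or the gripper's body presses on something with over 40 N, if the wrist force passes 120 N, or if a joint passes its speed limit or range.

ROBOT

A 6-joint arm with a two-finger parallel gripper is mounted at the origin on the work surface. World frame = base frame: x ahead of the robot, y to its left, z up, the work surface at z = 0. Lengths are in mm, angles in rad, forces in N, time in s.
With the tool pointing down it reaches from about 350 to 875 mm from the base axis. Payload 4.2 kg.
Tool frame: the origin (TCP) lies where the fingers leave the gripper's body, on its centre line; the fingertips stand ahead of it and the grasp point (between the pads) lies 54 mm ahead of it (arm.nose_length is the z of the fingertips in the tool frame, in mm); z points along the fingers, x is the direction in which the jaws open and shut, and the axes are right-handed (so a half turn about z gives the same grasp; the last joint's range is limited). The gripper opens to 85 mm and grips with 20 to 120 N. Pads are 22 mm wide; open, the fingers measure 114 mm over their backs; the gripper's body (76 mm by 85 mm) begins 54 mm behind the grasp point. The pads swing forward as they close: fully open they stand 13 mm farther back than shut.
Start: joints at [1.421, 0.385, 0.008, 0, -1.194, -0.259], TCP at [248.409, 573.491, 303.912] pointing down, gripper open.
Joint ranges: [-3.14, 3.14], [-1.21, 2.06], [-1.07, 1.41], [-3.16, 2.05], [-2.99, -0.16], [-3.1, 3.1]. Speed limits (rad/s): [2.79, 2.79, 3.14, 3.14, 3.14, 3.14].

INTERFACE

Orientations are given as a unit quaternion [x, y, z, w].
In Python, from bench import arm, imaging, job_done gives the robot as it stands.
- The arm moves only by the shell command python3 -m crank 'ROWS' [OPENING]. ROWS is a JSON object of lists of equal length, an entry for each row: "delta_pos": the shift along the tool's x, y, z in m, a list of three; "twist": the turn about the tool's z in rad. In form: {"delta_pos": [[tx, ty, tz], ...], "twist": [twist, ...]}. A call has 1 to 8 rows; each row shifts and turns the commanded pose from where the row before left it, along the tool's axes as they then stand; what a row does not reach is not made up. A row lasts 1/12 s, in which the tool goes at most 41.7 mm and 7.16 degrees, less where a joint would pass 70% of its speed; a pose out of reach is approached as far as the arm can. A call is refused whole if a number of a shift passes 0.0417 or a number of a turn 0.125, either way. A call with a gripper value outside its range is refused whole. OPENING is the opening, from 0 (shut) to 1 (fully open), set as the call begins (- or left out, the last holds). The fingers move at their own pace and stop on an object; the grip force is fixed at half the most. Time passes only in rows, so rows that do not move let the fingers close. It gives the time, the measured TCP pose, the force and the opening at its end, in the units of the state.
- arm.read_state(): the state, without advancing time (a new reading comes with each control period).
- imaging.get_image(name): name is "scene" or "top" or "wrist"; returns (picture, depth): 480x640x3 uint8, blue, green, red; 480x640 float32, mm along the optical axis (not along the pixel's ray), 0 where there is no reading.
- imaging.camera_model(name): a dict with "vfov" (degrees; the focal length in pixels is half the picture's height over the tangent of half this angle, whatever the lens; pixels are square), "cx", "cy" (the principal point, pixels), "T" (4x4, takes a point from camera to world coordinates); the wrist camera has in their place "hand_eye" (4x4, takes a point from camera to tool coordinates, whose origin is the TCP and whose axes are the tool frame's). Camera axes: x right, y up, looking along -z (the intrinsics and any distortion apply to the point x, -y, -z); pixel columns grow to the right and rows downward; lengths in mm; the calibration is good to about 2 mm. The wrist camera is an equidistant fisheye: a pixel r from the principal point sees the ray r / f radians off the axis. A picture is of the moment at which its call begins: read the wrist's pose just before it. camera_model takes no time and is no camera call.
- job_done(): hands the job in, once; it reports no verdict.
The state is a dict: "clock": time; "joints": joint angles; "joint_vel": joint speeds; "joint_efforts": joint torques, N m; "position": TCP position; "ee_rot": TCP orientation; "contact_force": force on the tool from outside, world axes, zero at the start; "wrist_torque": the same for the moment, N m; "gripper_width": finger opening in mm.
Only numpy, scipy, OpenCV 4.12 (cv2) and the standard library are available. Lean on these libraries where they do the work, as an engineer would, in place of code of your own. Each camera call takes 0.05 s, during which the arm holds its last target.

## Working session

There is one attempt and no reset: what is moved stays moved. The work goes in short steps, Python scripts to look and compute and a shell command to move; the robot and the scene stay as the last step left them, time stands still between calls to the robot, and variables do not carry over. Pictures are saved under pics/ and viewed, and the job is handed in when it is done.

```bash
mkdir -p pics; ls
cat > h.py <<'E'
import numpy as np, cv2
from bench import arm, imaging
def cap(n,tag):
    s=arm.read_state(); im,d=imaging.get_image(n); m=imaging.camera_model(n)
    cv2.imwrite(f'pics/{tag}.png',im); np.savez(f'/tmp/{tag}.npz',im=im,d=d)
    return s,im,d,m
E
python3 - <<'E'
from h import *
s=arm.read_state(); print(s, arm.nose_length)
for n in ('scene','top','wrist'):
    s,im,d,m=cap(n,n+'0'); print(n,m)
E
```

```text
pics
{'clock': 0.0, 'joints': array([ 1.42060702e+00,  3.85556824e-01,  6.57260553e-03, -5.05175505e-04,
       -1.19397707e+00, -2.58611292e-01]), 'joint_vel': array([-0.00086641, -0.00046205, -0.00169208, -0.00053622, -0.00059163,
       -0.00018286]), 'joint_efforts': array([-3.10170662e-04, -3.92297244e+01,  1.88399220e+01,  4.18604851e+00,
       -4.63473931e-03,  7.07618412e-06]), 'position': array([248.23985925, 573.10574047, 302.79949399]), 'ee_rot': array([-5.48780096e-01,  8.35966016e-01, -6.49012489e-04, -8.97584538e-04]), 'contact_force': array([-0.32643854, -0.78149313,  1.12485929]), 'wrist_torque': array([-0.01710157,  0.00952409,  0.0498925 ]), 'gripper_width': 85.48624293473529} 72.6
scene {'vfov': 49.15023265799994, 'cx': 321.144821681893, 'cy': 236.06981516651538, 'T': array([[-4.21581420e-01, -5.12233715e-01,  7.48255122e-01,
         1.54720499e+03],
       [ 9.06745796e-01, -2.29935519e-01,  3.53470959e-01,
         4.79044509e+02],
       [-9.00931270e-03,  8.27493975e-01,  5.61402311e-01,
         8.65649887e+02],
       [ 0.00000000e+00,  0.00000000e+00,  0.0
[... 210 characters left out ...]
02],
       [-9.99203632e-01,  3.92075680e-02, -7.40734958e-03,
        -2.72031569e+00],
       [ 8.91014691e-04,  2.07521102e-01,  9.78230136e-01,
         1.28556513e+03],
       [ 0.00000000e+00,  0.00000000e+00,  0.00000000e+00,
         1.00000000e+00]])}
wrist {'vfov': 65.70646984690485, 'cx': 320.8922568013968, 'cy': 229.78020457396596, 'hand_eye': array([[ 9.99999354e-01, -7.26882538e-05,  1.13458786e-03,
         3.53906366e-01],
       [ 2.39280792e-04, -9.62145242e-01, -2.72537109e-01,
        -6.93042912e+01],
       [ 1.11144856e-03,  2.72537204e-01, -9.62144603e-01,
        -7.04382922e+01],
       [ 0.00000000e+00,  0.00000000e+00,  0.00000000e+00,
         1.00000000e+00]])}
```

View pics/top0.png

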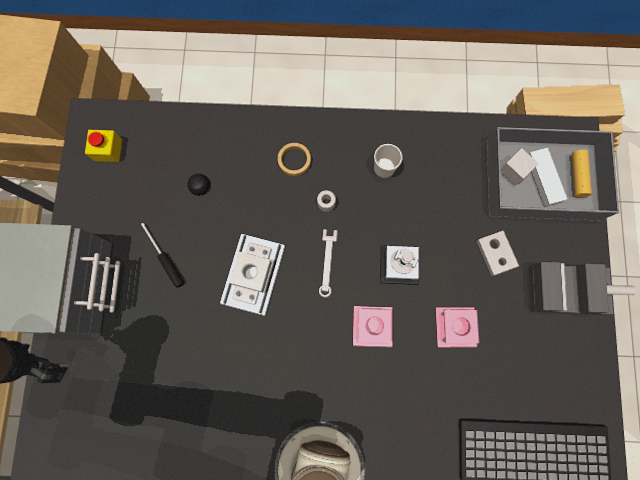

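View pics/scene0.png

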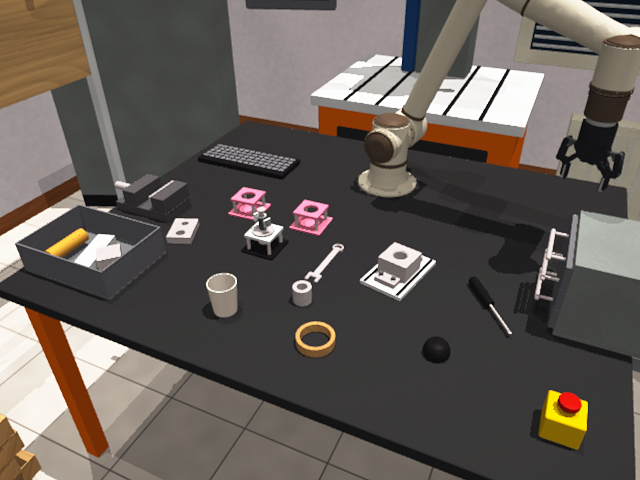

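View pics/wrist0.png

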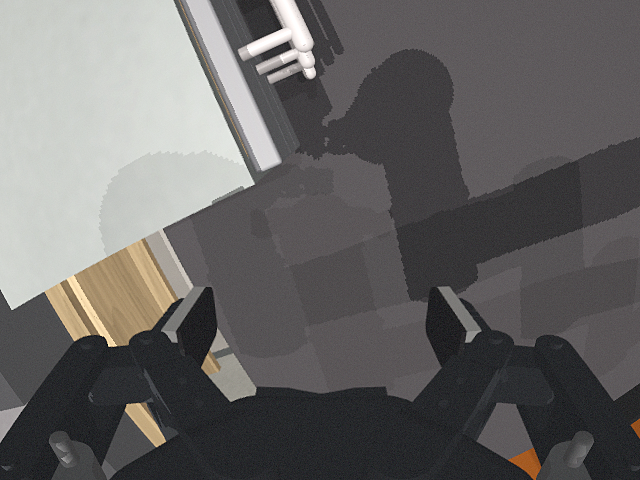

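The top view shows three stand-shaped things: (403,264) grey/aluminium with the gauge in it, and two pink ones at (374,326) and (457,327). The grey one fits the description. The bearing block is at (251,271). I'll check both in an enlarged crop and measure them.

Run:
```python
from h import *
t=np.load('/tmp/top0.npz'); im=t['im']; d=t['d']
a=cv2.resize(im[230:300,365:435],(400,400),interpolation=cv2.INTER_CUBIC)
b=cv2.resize(im[225:325,205:305],(400,400),interpolation=cv2.INTER_CUBIC)
cv2.imwrite('pics/crop1.png',np.hstack([a,b]))
m=imaging.camera_model('top'); f=240/np.tan(np.radians(m['vfov']/2)); T=m['T']
print(f)
H,W=d.shape; v,u=np.mgrid[:H,:W]
P=np.stack([(u-m['cx'])/f*d,-(v-m['cy'])/f*d,-d],-1)@T[:3,:3].T+T[:3,3]
np.save('/tmp/topP.npy',P)
for (x,y) in [(403,262),(403,258),(390,250),(415,278),(388,277),(251,271),(240,268),(262,280),(300,300)]: print(x,y,P[y,x].round(1))
# block top
def reg(x0,x1,y0,y1,z0,z1):
    R=P[y0:y1,x0:x1]; mk=(R[...,2]>z0)&(R[...,2]<z1); return mk,R[mk]
for nm,r in dict(block=(215,290,230,318,57,67),plate=(375,425,240,290,52,60),flange=(375,425,240,290,58,64),knob=(375,425,240,290,110,140)).items():
    mk,R=reg(*r); print(nm,len(R),R.mean(0).round(1) if len(R) else '',R.min(0),R.max(0))
    if len(R)>5: print(cv2.minAreaRect(R[:,:2].astype(np.float32)))
```

```text
490.6618919265043
403 262 [ 501.8 -185.8   94.6]
403 258 [ 506.3 -180.7  126.9]
390 250 [ 537.4 -158.3   56.9]
415 278 [ 469.1 -222.9   51.7]
388 277 [ 471.4 -157.1   32.7]
251 271 [475.2 197.8  13.8]
240 268 [475.2 218.   64. ]
262 280 [448.3 162.1  54.8]
300 300 [405.8  66.7   6.5]
block 883 [469.8 194.8  61.6] [422.20602388 146.91856897  57.03270394] [517.14049878 243.8120625   66.86353973]
((470.15081787109375, 195.00758361816406), (82.98161315917969, 82.49314880371094), 77.35884857177734)
plate 535 [ 505.4 -185.3   56.4] [ 469.04773265 -227.82161647   52.03046855] [ 549.6104762  -148.83118985   59.99254556]
((509.3085021972656, -188.3157501220703), (80.59748077392578, 78.93892669677734), 0.05550294741988182)
flange 314 [ 507.5 -187.5   60.4] [ 470.14548608 -226.72806777   58.0025967 ] [ 548.63570808 -150.36464627   63.99402701]
((509.4244079589844, -188.52767944335938), (76.4159164428711, 78.42176055908203), 89.84567260742188)
knob 81 [ 510.3 -190.3  127.2] [ 498.64284782 -201.99555371  110.45185865] [ 521.46747036 -180.31869915  133.08477865]
((510.1072692871094, -190.15142822265625), (21.851587295532227, 22.091697692871094), 46.71296691894531)
```

View pics/crop1.png

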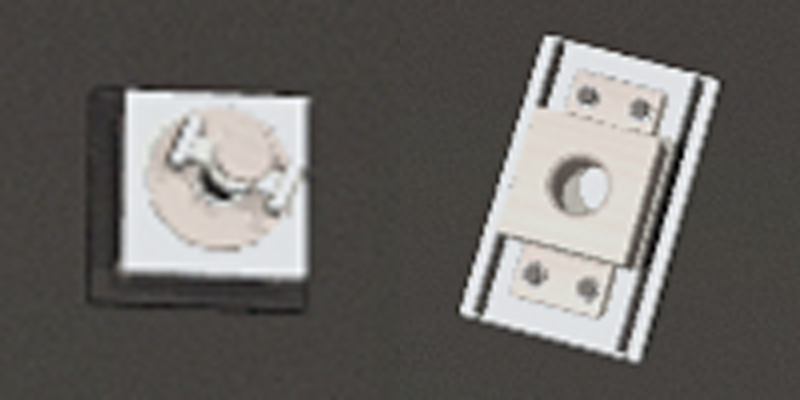

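Confirmed: the grey stand with the gauge is at about (509,-188) with its plate at z≈56, and the knob is at (510,-190,128). Stand size, knob size and heights all match the description. The block top is 83x82.5 mm at z≈62, with its bore at about (470,195). I'll move over the bore first for a wrist view.

```bash
python3 -m crank '{"delta_pos":[[0.0215,-0.0295,0],[0.0215,-0.0295,0],[0.0215,-0.0295,0],[0.0215,-0.0295,0],[0.0215,-0.0295,0],[0.0215,-0.0295,0],[0.0215,-0.0295,0],[0.0215,-0.0295,0]],"twist":[0,0,0,0,0,0,0,0]}' 1
python3 -m crank '{"delta_pos":[[0.0215,-0.0295,0],[0.0215,-0.0295,0],[0.0215,-0.0295,0],[0.0215,-0.0295,0],[0,0,0],[0,0,0],[0,0,0]],"twist":[0,0,0,0,0,0,0]}'
cat >> h.py <<'E'
from scipy.spatial.transform import Rotation as R
def todelta(target,s=None):
    s=s or arm.read_state(); M=R.from_quat(s['ee_rot']).as_matrix()
    return M.T@(np.array(target)-s['position'])
def wrist_ray(s,m,u,v):
    f=240/np.tan(np.radians(m['vfov']/2)); x=u-m['cx'];y=v-m['cy'];r=np.hypot(x,y);th=r/f
    c=np.array([np.sin(th)*x/r,-np.sin(th)*y/r,-np.cos(th)]) if r>0 else np.array([0,0,-1.])
    H=m['hand_eye'];M=R.from_quat(s['ee_rot']).as_matrix()
    return M@H[:3,3]+s['position'], M@H[:3,:3]@c
def onplane(s,m,u,v,z):
    o,d=wrist_ray(s,m,u,v); return o+d*(z-o[2])/d[2]
def wproj(s,m,p):
    f=240/np.tan(np.radians(m['vfov']/2));H=m['hand_eye'];M=R.from_quat(s['ee_rot']).as_matrix()
    t=M.T@(np.array(p)-s['position']); c=H[:3,:3].T@(t-H[:3,3])
    q=np.array([c[0],-c[1]]);n=np.hypot(*q);th=np.arctan2(n,-c[2]);return np.array([m['cx'],m['cy']])+q/n*th*f
E
python3 - <<'E'
from h import *
s,im,d,m=cap('wrist','w1'); print(s['position'],s['ee_rot'],s['clock'])
print(wproj(s,m,[470,195,62]))
E
```

```text
clock: 0.82
position: [397.0, 320.1, 303.8]
ee_rot: [-0.549, 0.836, 0.0, -0.0]
contact_force: [0.4, 0.1, -0.6]
gripper_width: 85.7
clock: 1.4
position: [470.6, 195.8, 303.7]
ee_rot: [-0.549, 0.836, 0.0, -0.0]
contact_force: [0.8, -0.3, -0.2]
gripper_width: 85.5
[470.62264824 195.84683952 303.68293336] [-5.48510181e-01  8.36143844e-01  9.40784648e-05 -2.13273040e-04] 1.4
[322.02463979 208.55668832]
```

View pics/w1.png

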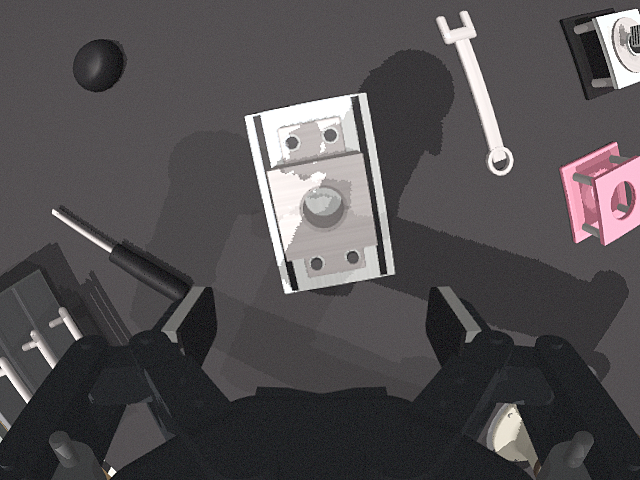

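The bore shows at about (324,207), and the prediction was (322,208.6). I'll refine it using the depth image.

```bash
cat >> h.py <<'E'
def wcloud(s,m,d):
    f=240/np.tan(np.radians(m['vfov']/2)); v,u=np.mgrid[:480,:640]; x=u-m['cx'];y=v-m['cy'];r=np.hypot(x,y)+1e-9;t=np.tan(r/f)
    C=np.stack([x/r*t*d,-y/r*t*d,-d],-1);H=m['hand_eye'];M=R.from_quat(s['ee_rot']).as_matrix()
    return (C@H[:3,:3].T+H[:3,3])@M.T+s['position']
E
python3 - <<'E'
from h import *
s=arm.read_state(); m=imaging.camera_model('wrist'); t=np.load('/tmp/w1.npz'); im,d=t['im'],t['d']
P=wcloud(s,m,d); z=P[...,2]
sub=np.zeros_like(z,bool); sub[140:280,255:395]=1
top=(sub&(np.abs(z-62)<6)).astype(np.uint8)
Q=P[top>0]; print('top',len(Q),Q.mean(0),Q[:,2].std(),cv2.minAreaRect(Q[:,:2].astype(np.float32)))
# hole = not top inside
cs,h=cv2.findContours(top,cv2.RETR_CCOMP,cv2.CHAIN_APPROX_NONE)
for c,hh in zip(cs,h[0]):
    if hh[3]>=0 and len(c)>30:
        e=cv2.fitEllipse(c); print('hole',e, onplane(s,m,*e[0],62))
        pts=np.array([onplane(s,m,*p[0],62)[:2] for p in c],np.float32); print(cv2.fitEllipse(pts), cv2.minEnclosingCircle(pts))
cr=cv2.resize(im[140:280,255:395],(600,600),interpolation=cv2.INTER_CUBIC); cr=cv2.convertScaleAbs(cr,alpha=1,beta=0)
cv2.imwrite('pics/w1c.png',cr)
print(z[200:215:3,315:335:5].round(0))
E
```

```text
top 7555 [470.93849418 194.24284187  62.38907706] 0.9517595030066053 ((469.5661926269531, 194.7364501953125), (82.86199188232422, 83.0407943725586), 77.20378112792969)
hole ((322.9234313964844, 207.0527801513672), (40.281036376953125, 41.85161209106445), 85.75377655029297) [470.73238362 194.37757377  62.        ]
((470.5380859375, 194.45794677734375), (35.49169921875, 36.00507736206055), 165.6941680908203) ((470.7854309082031, 194.70278930664062), 18.710857391357422)
[[13. 11. 11. 11.]
 [12. 13. 13. 12.]
 [13. 14. 14. 11.]
 [13. 14. 13. 11.]
 [13. 12. 12. 12.]]
```

View pics/w1c.png

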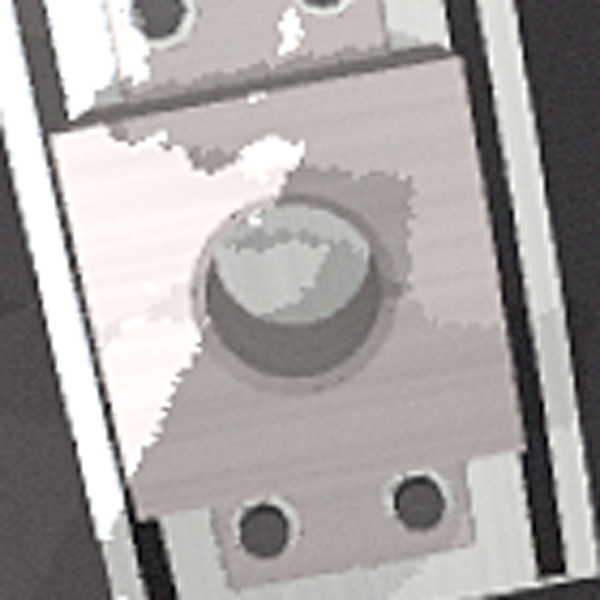

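Bore estimates agree within 1 mm at about (470.4,194.5,62), and the plate depth is consistent. Next I'll move over the gauge.

```bash
python3 -m crank '{"delta_pos":[[0.0338,-0.019,0],[0.0338,-0.019,0],[0.0338,-0.019,0],[0.0338,-0.019,0],[0.0338,-0.019,0],[0.0338,-0.019,0],[0.0338,-0.019,0],[0.0338,-0.019,0]],"twist":[0,0,0,0,0,0,0,0]}' 1
python3 -m crank '{"delta_pos":[[0.0338,-0.019,0],[0.0338,-0.019,0],[0,0,0],[0,0,0],[0,0,0]],"twist":[0,0,0.08,0,0]}'
python3 - <<'E'
from h import *
s,im,d,m=cap('wrist','w2'); print(s['position'],s['ee_rot'],s['clock'])
np.savez('/tmp/w2s.npz',p=s['position'],q=s['ee_rot'])
print(wproj(s,m,[510,-190,128]))
P=wcloud(s,m,d); z=P[...,2]
sub=np.zeros_like(z,bool); sub[100:300,220:420]=1
def rg(nm,a,b):
    k=sub&(z>a)&(z<b);Q=P[k]; print(nm,len(Q),Q.mean(0).round(1),cv2.minAreaRect(Q[:,:2].astype(np.float32)),cv2.minEnclosingCircle(Q[:,:2].astype(np.float32)))
rg('knob',122,135);rg('plate',52,58.3);rg('flange',59.5,66);rg('pads',85,108)
cv2.imwrite('pics/w2c.png',cv2.resize(im[100:300,220:420],(600,600),interpolation=cv2.INTER_CUBIC))
E
```

```text
clock: 2.12
position: [502.8, -112.8, 304.1]
ee_rot: [-0.55, 0.835, -0.0, 0.0]
contact_force: [0.3, -0.1, -0.5]
gripper_width: 85.2
clock: 2.53
position: [510.9, -188.7, 303.6]
ee_rot: [-0.516, 0.856, 0.0, -0.0]
contact_force: [0.8, -0.8, -0.3]
gripper_width: 85.3
[ 510.85751152 -188.72345753  303.62145076] [-5.16185479e-01  8.56476761e-01  2.94376336e-04 -1.50067486e-04] 2.5333
[323.06099223 229.29785031]
knob 914 [ 511.3 -192.4  128.3] ((511.0992736816406, -192.32054138183594), (22.77829360961914, 23.605850219726562), 55.41400909423828) ((510.86260986328125, -192.06271362304688), 12.242029190063477)
plate 3753 [ 510.4 -190.1   56.4] ((509.01995849609375, -190.2635955810547), (80.69945526123047, 81.0926284790039), 89.66412353515625) ((509.0881652832031, -190.45706176757812), 56.298824310302734)
flange 2028 [ 520.8 -196.7   61.7] ((511.42041015625, -192.54129028320312), (63.37065124511719, 61.487159729003906), 64.94593811035156) ((510.6442565917969, -192.24485778808594), 32.122406005859375)
pads 1070 [ 512.9 -192.9  101.3] ((511.288330078125, -192.44252014160156), (53.61604309082031, 22.551074981689453), 66.98079681396484) ((510.74267578125, -191.9640350341797), 28.081451416015625)
```

View pics/w2c.png

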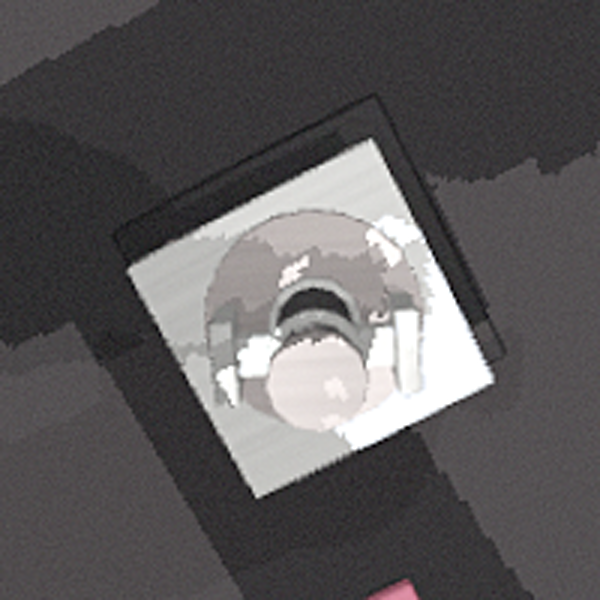

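The wrist view puts the gauge axis at about (511.2,-192.3), with the pads' axis at about 67° from x. The jaws are at 62°, so I'll turn back by 0.08, shift and come down.

```bash
python3 -m crank '{"delta_pos":[[0,0,0],[0.0032,-0.0018,0],[0,0,0.025],[0,0,0.025],[0,0,0.02],[0,0,0],[0,0,0]],"twist":[-0.08,0,0,0,0,0,0]}' 1
python3 - <<'E'
from h import *
s,im,d,m=cap('wrist','w3'); print(s['position'],s['ee_rot'],s['clock'])
P=wcloud(s,m,d); z=P[...,2]
sub=np.zeros_like(z,bool); sub[100:400,200:440]=1
def rg(nm,a,b):
    k=sub&(z>a)&(z<b);Q=P[k]; print(nm,len(Q),Q.mean(0).round(1),cv2.minAreaRect(Q[:,:2].astype(np.float32)),cv2.minEnclosingCircle(Q[:,:2].astype(np.float32)))
rg('knob',124,133);rg('flange',59.5,66);rg('pads',98,108)
E
```

```text
clock: 3.17
position: [511.1, -192.5, 233.6]
ee_rot: [-0.549, 0.836, 0.0, -0.001]
contact_force: [0.2, -0.2, 0.7]
gripper_width: 85.0
[ 511.0755126  -192.50940726  233.64091345] [-5.49471831e-01  8.35511678e-01  3.92784026e-04 -8.87599372e-04] 3.1667
knob 1641 [ 511.6 -192.5  128.3] ((511.0208740234375, -192.43746948242188), (23.258699417114258, 23.244115829467773), 17.98394775390625) ((510.89825439453125, -192.2964324951172), 12.114618301391602)
flange 3252 [ 522.4 -197.1   61.7] ((513.3212890625, -193.0758056640625), (63.23469161987305, 58.52693176269531), 66.81477355957031) ((510.810302734375, -192.22512817382812), 32.333499908447266)
pads 1373 [ 512.6 -192.6  104.1] ((511.5378723144531, -192.3524932861328), (52.85740280151367, 23.882583618164062), 64.52444458007812) ((510.79339599609375, -191.98568725585938), 27.88775634765625)
```

View pics/w3.png

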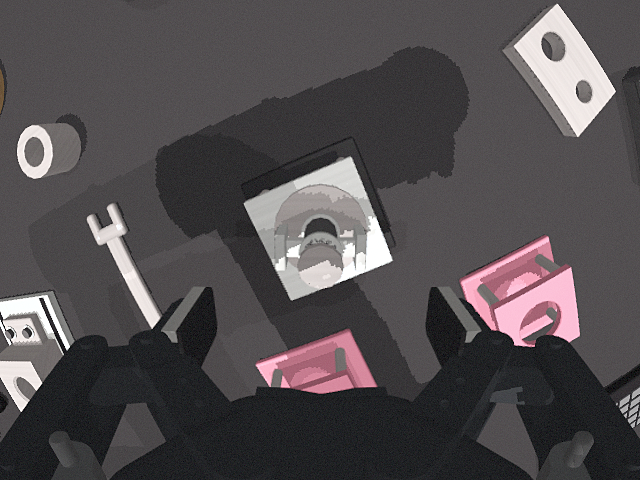

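The gauge is at (320,250), centred between the fingers and level with them. I'll descend 86 mm and grasp.

```bash
python3 -m crank '{"delta_pos":[[0,0,0.025],[0,0,0.025],[0,0,0.02],[0,0,0.011],[0,0,0.0055],[0,0,0]],"twist":[0,0,0,0,0,0]}' 1
python3 -m crank '{"delta_pos":[[0,0,0],[0,0,0],[0,0,0],[0,0,0],[0,0,0],[0,0,0],[0,0,0],[0,0,0]],"twist":[0,0,0,0,0,0,0,0]}' 0.45
python3 -m crank '{"delta_pos":[[0,0,0],[0,0,0],[0,0,0],[0,0,0]],"twist":[0,0,0,0]}' 0.45
python3 - <<'E'
from h import *
s,im,d,m=cap('wrist','w4'); print(s)
E
```

```text
clock: 3.72
position: [511.6, -193.2, 147.8]
ee_rot: [-0.549, 0.836, -0.0, 0.0]
contact_force: [-0.7, 0.0, -0.7]
gripper_width: 85.4
clock: 4.38
position: [512.1, -193.4, 149.6]
ee_rot: [-0.549, 0.836, -0.001, 0.001]
contact_force: [-1.9, 1.3, 6.7]
gripper_width: 38.8
clock: 4.72
position: [512.1, -193.4, 149.6]
ee_rot: [-0.549, 0.836, -0.001, 0.001]
contact_force: [-1.1, 1.6, 7.9]
gripper_width: 38.9
{'clock': 4.7167, 'joints': array([-6.46041662e-02,  4.16868685e-01, -3.83009359e-01,  9.33461014e-04,
       -7.67334896e-01,  1.22673672e+00]), 'joint_vel': array([-0.00107653, -0.00158392, -0.00010285, -0.0020993 ,  0.0009331 ,
       -0.00072322]), 'joint_efforts': array([-5.38661666e-01, -3.22871768e+01,  1.26349559e+01,  2.72282504e+00,
        3.45735261e-01,  1.00373046e-02]), 'position': array([ 512.13089189, -193.41206166,  149.58316562]), 'ee_rot': array([-0.5491949 ,  0.83569231, -0.00133739,  0.00123569]), 'contact_force': array([-1.14472022,  1.63074191,  7.9040133 ]), 'wrist_torque': array([0.45058479, 0.33902114, 0.01327027]), 'gripper_width': 38.94447936983908}
```

View pics/w4.png

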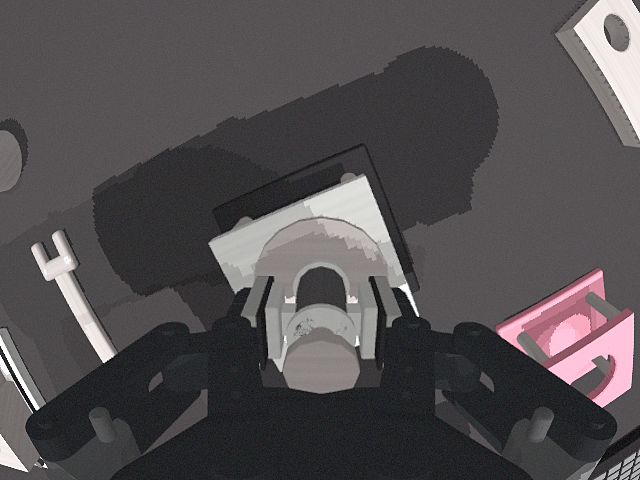

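The fingers are closed on both ribbed pads at (272,320) and (370,320), reading 38.9 mm. I'll firm up the grip a little and lift gently.

```bash
python3 -m crank '{"delta_pos":[[0,0,0],[0,0,0],[0,0,0]],"twist":[0,0,0]}' 0.40
python3 -m crank '{"delta_pos":[[0,0,-0.005],[0,0,-0.01],[0,0,-0.02],[0,0,-0.025],[0,0,-0.025],[0,0,-0.02],[0,0,0],[0,0,0]],"twist":[0,0,0,0,0,0,0,0]}'
python3 - <<'E'
from h import *
s,im,d,m=cap('wrist','w5'); print(s['position'],s['ee_rot'],s['clock'],s['contact_force'],s['wrist_torque'])
s,im,d,m=cap('scene','s5')
cv2.imwrite('pics/s5c.png',cv2.resize(im[130:290,180:340],(640,640),interpolation=cv2.INTER_CUBIC)[:600])
E
```

```text
clock: 5.02
position: [512.2, -193.4, 150.5]
ee_rot: [-0.549, 0.836, -0.002, 0.001]
contact_force: [-2.7, 2.7, 12.0]
gripper_width: 35.5
clock: 5.68
position: [510.9, -193.2, 253.1]
ee_rot: [-0.549, 0.836, -0.0, 0.001]
contact_force: [-0.1, 0.1, -4.6]
gripper_width: 35.1
[ 510.90546914 -193.18222868  253.06959315] [-5.48631630e-01  8.36063657e-01 -2.54373543e-04  9.11907065e-04] 5.6833 [-0.11812796  0.09367168 -4.64835675] [ 0.00600691  0.06476368 -0.02966793]
```

View pics/w5.png

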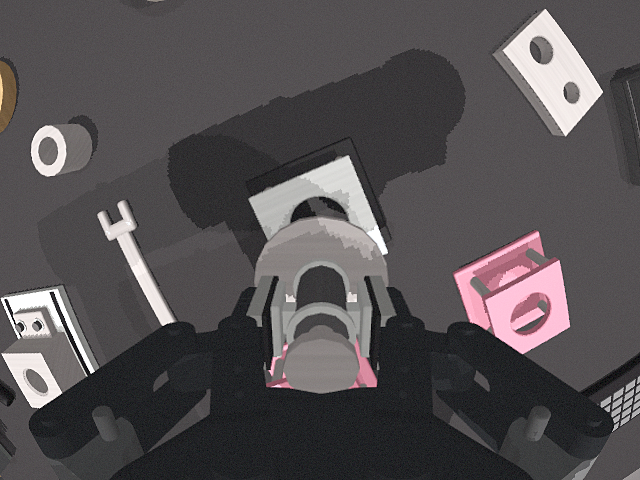

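View pics/s5c.png

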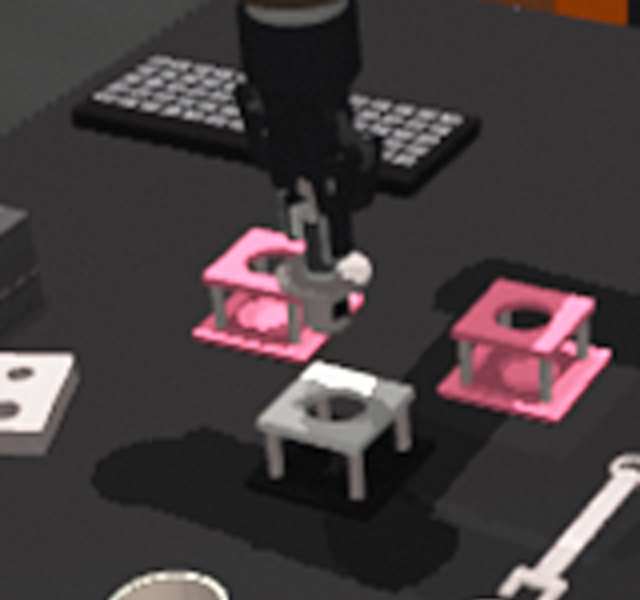

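The gauge is lifted and the stand is empty. I'll check the pinch width, the tilt and where the gauge sits in the hand.

```bash
cat >> h.py <<'E'
def held(d,m):
    # cloud in tool frame
    s0={'ee_rot':[0,0,0,1],'position':np.zeros(3)}
    return wcloud(s0,m,d)
E
python3 - <<'E'
from h import *
m=imaging.camera_model('wrist'); t=np.load('/tmp/w5.npz'); im,d=t['im'],t['d']; s=arm.read_state()
P=held(d,m); z=P[...,2]
print('knob px',P[355:385:10,300:350:10].round(1).tolist())
sub=np.zeros_like(z,bool); sub[330:392,270:375]=1
k=sub&(z<40)&(z>5); Q=P[k]; print('knob',len(Q),np.median(Q,0),Q.min(0),Q.max(0),cv2.minEnclosingCircle(Q[:,:2].astype(np.float32)))
A=np.c_[Q[:,:2],np.ones(len(Q))]
sub=np.zeros_like(z,bool); sub[200:300,250:392]=1
k=sub&(z<92)&(z>80); Q=P[k]; print('flange',len(Q),np.median(Q,0),Q.min(0),Q.max(0),cv2.minEnclosingCircle(Q[:,:2].astype(np.float32)))
A=np.c_[Q[:,:2],np.ones(len(Q))];c=np.linalg.lstsq(A,Q[:,2],rcond=None)[0];print('plane tilt',c)
c=Q[:,:2]
hull=cv2.convexHull(c.astype(np.float32))[:,0];h=hull[hull[:,1]<0];A=np.c_[2*h,np.ones(len(h))];b=(h**2).sum(1);q=np.linalg.lstsq(A,b,rcond=None)[0];print('circ',q[:2],np.sqrt(q[2]+q[0]**2+q[1]**2),len(h))
for r in (290,310,330): print(r,[ (u,P[r,u].round(0).tolist()) for u in range(250,395,6)])
cv2.imwrite('pics/w5c.png',cv2.resize(im[240:400,240:400],(600,600),interpolation=cv2.INTER_CUBIC))
Pw=wcloud(s,m,d);k=(abs(Pw[...,2]-56)<4);k[:130]=0;k[260:]=0;k[:,:230]=0;k[:,400:]=0;Q=Pw[k];print('stand',cv2.minAreaRect(Q[:,:2].astype(np.float32)))
E
```

```text
knob px [[[-6.0, -4.1, 22.3], [-3.0, -4.5, 21.7], [-0.0, -4.3, 21.9], [3.0, -4.2, 22.2], [5.9, -4.6, 21.5]], [[-6.2, 0.0, 22.6], [-3.1, -0.4, 22.1], [-0.0, -0.6, 21.8], [3.0, 0.2, 22.9], [6.1, 0.2, 22.9]], [[-6.2, 3.3, 21.7], [-3.1, 3.0, 21.4], [-0.0, 3.5, 22.1], [3.0, 3.2, 21.7], [6.2, 4.0, 22.7]]]
knob 4090 [ 0.56062912 -0.79742842 22.34675752] [-17.68470292 -10.6277343   20.3251913 ] [18.66875495 11.17670066 39.98440959] ((0.532206118106842, 3.6964473724365234), 19.378129959106445)
flange 6736 [  0.21204597 -12.39156689  89.15646339] [-31.75622308 -30.29937382  80.0304519 ] [31.89683182 10.83495906 91.99797885] ((0.07030391693115234, 0.9508553743362427), 31.868684768676758)
plane tilt [ 2.84339873e-04 -5.23548262e-02  8.81065278e+01]
circ [0.15961008 1.76804681] 31.75517691036692 27
290 [(250, [-28.0, -7.0, 62.0]), (256, [-24.0, -11.0, 53.0]), (262, [-22.0, -11.0, 54.0]), (268, [-19.0, -11.0, 53.0]), (274, [-17.0, -11.0, 54.0]), (280, [-15.0, -9.0, 59.0]), (286, [-16.0, 6.0, 89.0]), (292, [-14.0, 6.0, 90.0]), (298, [-9.0, -4.0, 69.0]), (304, [-7.0, -6.0, 65.0]), (310, [-4.0, -8.0,
[... 1167 characters left out ...]
268, [-17.0, -5.0, 36.0]), (274, [-17.0, 1.0, 45.0]), (280, [-15.0, 1.0, 45.0]), (286, [-13.0, 5.0, 52.0]), (292, [-10.0, -0.0, 43.0]), (298, [-8.0, -2.0, 41.0]), (304, [-6.0, -1.0, 42.0]), (310, [-4.0, -2.0, 41.0]), (316, [-1.0, -2.0, 40.0]), (322, [1.0, -10.0, 27.0]), (328, [3.0, -2.0, 40.0]), (334, [5.0, -1.0, 43.0]), (340, [7.0, -1.0, 41.0]), (346, [9.0, -1.0, 43.0]), (352, [11.0, -1.0, 41.0]), (358, [14.0, 6.0, 53.0]), (364, [16.0, 0.0, 44.0]), (370, [18.0, -0.0, 43.0]), (376, [18.0, -6.0, 33.0]), (382, [20.0, -8.0, 31.0]), (388, [20.0, -12.0, 23.0]), (394, [22.0, -12.0, 23.0])]
stand ((506.9879150390625, -190.13870239257812), (80.46311950683594, 80.73252868652344), 0.09993864595890045)
```

View pics/w5c.png

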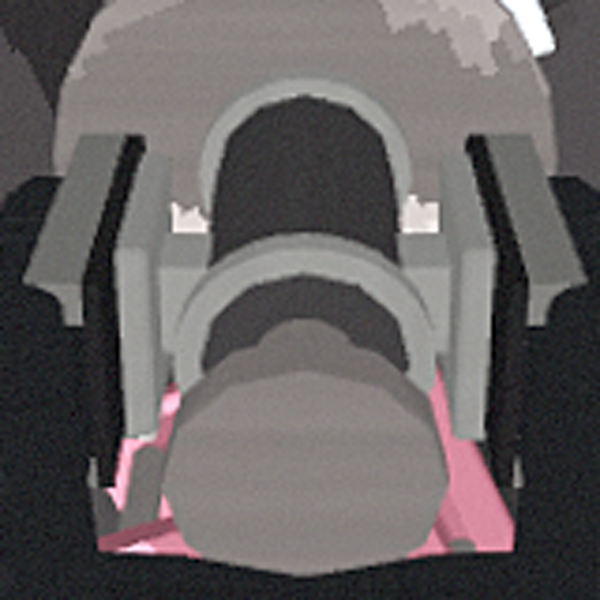

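Run:
```python
from h import *
m=imaging.camera_model('wrist')
def fit(tag,box,zr):
    P=held(np.load(f'/tmp/{tag}.npz')['d'],m); k=np.zeros((480,640),bool);k[box[0]:box[1],box[2]:box[3]]=1
    k&=(P[...,2]>zr[0])&(P[...,2]<zr[1]);Q=P[k]
    A=np.c_[Q[:,:2],np.ones(len(Q))]
    for _ in range(3):
        c=np.linalg.lstsq(A,Q[:,2],rcond=None)[0]; r=Q[:,2]-A@c; g=abs(r)<2*r.std()+.1; Q=Q[g];A=A[g]
    print(tag,len(Q),c,r.std())
fit('w1',(150,260,270,380),(236,247)); fit('w3',(185,260,275,370),(169,176))
fit('w4',(215,300,250,392),(80,95)); fit('w5',(215,300,250,392),(80,95)); fit('w5',(345,390,285,355),(18,26))
fit('w4',(345,390,285,355),(15,26))
```

```text
w1 6881 [6.70097295e-04 9.48033570e-05 2.41264533e+02] 0.6622835364323352
w3 2812 [1.66173916e-03 2.80593465e-03 1.72197315e+02] 0.6023956774477539
w4 8345 [-5.00465667e-03 -1.42683034e-01  8.69743887e+01] 2.041585374635842
w5 5824 [ 5.54204857e-04 -9.03478365e-03  8.91213554e+01] 0.6586246455235114
w5 2827 [-9.15799411e-04  7.48540768e-04  2.21774071e+01] 0.4797132598873214
w4 2818 [ 4.82896373e-04 -9.85668316e-04  2.11771503e+01] 0.4724029578254092
```

The gauge is upright in the hand (tilt under 0.01). Its axis is at tool (0.1, 1.0), its flange underside at tool z≈94 and its knob top at 22, a difference of 72 as specified. I'll carry it over the bore.

```bash
python3 -m crank '{"delta_pos":[[-0.015,0.0085,0],[-0.03,0.0168,0],[-0.034,0.019,0],[-0.034,0.019,0],[-0.034,0.019,0],[-0.034,0.019,0],[-0.034,0.019,0],[-0.034,0.019,0]],"twist":[0,0,0,0,0,0,0,0]}'
python3 -m crank '{"delta_pos":[[-0.034,0.019,0],[-0.03,0.0168,0],[-0.02,0.0112,0],[-0.0068,0.0039,0],[0,0,0],[0,0,0]],"twist":[0,0,0,0,0,0]}'
python3 - <<'E'
from h import *
s,im,d,m=cap('wrist','w6'); print(s['position'],s['ee_rot'],s['clock'],todelta([471.3,194.1,200]))
P=held(d,m);print(P[355:385:10,300:350:20].round(1).tolist(), s['gripper_width'])
E
```

```text
clock: 6.45
position: [480.8, 92.0, 250.7]
ee_rot: [-0.549, 0.836, 0.0, -0.002]
contact_force: [1.6, -0.5, -3.4]
gripper_width: 35.2
clock: 6.95
position: [470.9, 193.6, 251.0]
ee_rot: [-0.549, 0.836, -0.0, -0.002]
contact_force: [0.9, -0.5, -2.6]
gripper_width: 35.4
[470.93711155 193.55708295 251.00988521] [-5.49001955e-01  8.35819080e-01 -1.21165673e-04 -1.81756501e-03] 6.95 [-1.19605068  0.1895095  51.31566333]
[[[-6.0, -4.3, 22.0], [-0.0, -4.4, 21.9], [6.0, -4.0, 22.4]], [[-6.2, 0.0, 22.6], [-0.0, 0.1, 22.8], [6.0, -0.3, 22.2]], [[-6.2, 3.5, 22.0], [-0.0, 2.0, 20.1], [6.2, 3.7, 22.3]]] 35.358763765159594
```

View pics/w6.png

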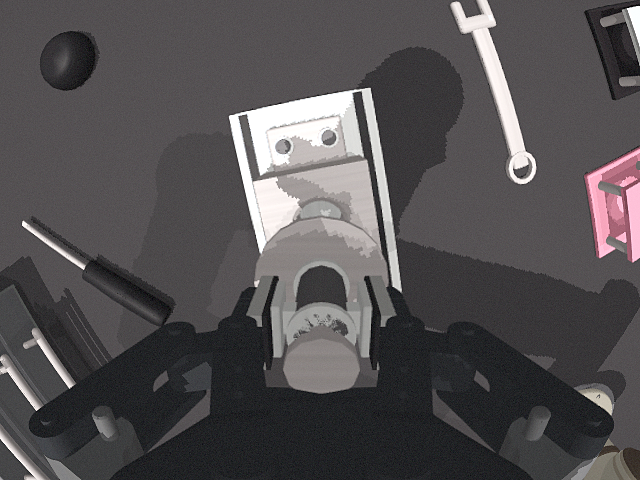

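The gauge is over the bore, which is partly visible at (320,207) behind the flange. I'll lower it to just above the mouth.

```bash
python3 -m crank '{"delta_pos":[[-0.0008,0,0.01],[0,0,0.015],[0,0,0.015],[0,0,0.01],[0,0,0],[0,0,0]],"twist":[0,0,0,0,0,0]}'
python3 - <<'E'
from h import *
s=arm.read_state(); print(s['position'],todelta([471.3,194.1,156]),s['contact_force'])
s,im,d,m=cap('scene','s7'); cv2.imwrite('pics/s7c.png',cv2.resize(im[190:310,330:450],(600,600),interpolation=cv2.INTER_CUBIC))
s,im,d,m=cap('top','t7'); cv2.imwrite('pics/t7c.png',cv2.resize(im[225:325,205:305],(600,600),interpolation=cv2.INTER_CUBIC))
E
```

```text
clock: 7.5
position: [472.0, 194.0, 201.8]
ee_rot: [-0.548, 0.836, -0.0, -0.001]
contact_force: [0.7, -0.7, -2.3]
gripper_width: 35.5
[471.95934771 193.99110677 201.80979651] [ 0.08585143  0.62427012 45.81033693] [ 0.68079688 -0.6856532  -2.28338067]
```

View pics/s7c.png

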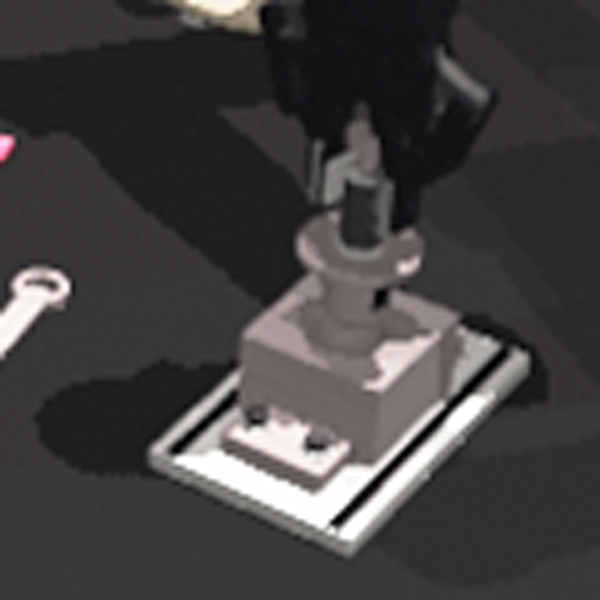

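The scene view shows the head just above the bore, with its plunger flush. I'll lower it in small steps and watch the force.

```bash
python3 -m crank '{"delta_pos":[[0,0.0005,0.004],[0,0,0.004],[0,0,0.004],[0,0,0]],"twist":[0,0,0,0]}'
```

```text
clock: 7.93
position: [471.0, 194.8, 189.6]
ee_rot: [-0.549, 0.836, 0.0, -0.001]
contact_force: [-0.5, -1.2, -3.1]
gripper_width: 35.1
```

```bash
python3 -m crank '{"delta_pos":[[0,0,0.002],[0,0,0.002],[0,0,0.002],[0,0,0]],"twist":[0,0,0,0]}'
```

```text
clock: 8.27
position: [471.4, 194.8, 184.2]
ee_rot: [-0.549, 0.836, -0.0, -0.0]
contact_force: [0.6, -2.6, -3.1]
gripper_width: 35.1
```

```bash
python3 -m crank '{"delta_pos":[[0,0,0.002],[0,0,0.002],[0,0,0.002],[0,0,0]],"twist":[0,0,0,0]}'
```

```text
clock: 8.6
position: [471.3, 194.7, 177.9]
ee_rot: [-0.549, 0.836, -0.0, -0.001]
contact_force: [1.0, -1.9, -3.9]
gripper_width: 35.0
```

```bash
python3 -m crank '{"delta_pos":[[0,0,0.002],[0,0,0.002],[0,0,0.002],[0,0,0.002],[0,0,0]],"twist":[0,0,0,0,0]}'
```

```text
clock: 9.02
position: [471.3, 194.8, 169.9]
ee_rot: [-0.549, 0.836, -0.0, -0.0]
contact_force: [0.7, -3.7, -3.6]
gripper_width: 35.5
```

```bash
python3 -m crank '{"delta_pos":[[0,0,0.002],[0,0,0.002],[0,0,0.002],[0,0,0.002],[0,0,0]],"twist":[0,0,0,0,0]}'
```

```text
clock: 9.43
position: [471.3, 194.9, 161.9]
ee_rot: [-0.549, 0.836, -0.0, -0.0]
contact_force: [1.7, -3.9, -3.2]
gripper_width: 35.5
```

```bash
python3 -m crank '{"delta_pos":[[0,0,0.002],[0,0,0.001],[0,0,0.0005],[0,0,0],[0,0,0]],"twist":[0,0,0,0,0]}'
```

```text
clock: 9.85
position: [471.3, 194.9, 158.7]
ee_rot: [-0.549, 0.836, -0.0, -0.0]
contact_force: [1.0, -5.3, -2.3]
gripper_width: 35.0
```

```bash
python3 -m crank '{"delta_pos":[[0,0,0.001],[0,0,0.001],[0,0,0]],"twist":[0,0,0]}'
```

```text
clock: 10.1
position: [471.4, 194.9, 156.8]
ee_rot: [-0.549, 0.836, -0.0, -0.0]
contact_force: [1.0, -4.1, -1.9]
gripper_width: 35.4
```

```bash
python3 -m crank '{"delta_pos":[[0,0,0.0005],[0,0,0.0005],[0,0,0]],"twist":[0,0,0]}'
```

```text
clock: 10.35
position: [471.5, 194.8, 156.6]
ee_rot: [-0.549, 0.836, -0.0, -0.0]
contact_force: [-0.5, -5.7, 3.3]
gripper_width: 35.1
```

The flange has made contact: force rose about 5 N at TCP z 156.6, and 156.1 was expected. I'll release, rise clear and look.

```bash
python3 -m crank '{"delta_pos":[[0,0,0],[0,0,0],[0,0,0],[0,0,0],[0,0,0],[0,0,0],[0,0,0],[0,0,0]],"twist":[0,0,0,0,0,0,0,0]}' 1
python3 -m crank '{"delta_pos":[[0,0,-0.01],[0,0,-0.02],[0,0,-0.025],[0,0,-0.025],[0,0,-0.01],[0,0,0],[0,0,0]],"twist":[0,0,0,0,0,0,0]}'
python3 - <<'E'
from h import *
s,im,d,m=cap('wrist','w8'); print(s['position'],s['ee_rot'],s['clock'],s['contact_force'])
P=wcloud(s,m,d); z=P[...,2]
sub=np.zeros_like(z,bool); sub[100:400,220:430]=1
def rg(nm,a,b):
    k=sub&(z>a)&(z<b);Q=P[k]; print(nm,len(Q),np.median(Q,0).round(1),cv2.minAreaRect(Q[:,:2].astype(np.float32)),cv2.minEnclosingCircle(Q[:,:2].astype(np.float32)))
    A=np.c_[Q[:,:2],np.ones(len(Q))]; print(np.linalg.lstsq(A,Q[:,2],rcond=None)[0])
rg('knob',131,140);rg('flange',65.3,71);rg('pads',105,114);rg('block',58,64)
E
```

```text
clock: 11.02
position: [471.5, 195.2, 156.0]
ee_rot: [-0.549, 0.836, 0.0, 0.0]
contact_force: [0.8, 0.6, 0.4]
gripper_width: 85.0
clock: 11.6
position: [471.2, 194.9, 246.0]
ee_rot: [-0.549, 0.836, 0.0, 0.0]
contact_force: [0.2, 0.1, 0.0]
gripper_width: 85.2
[471.1782178  194.93529963 246.04294511] [-5.48669491e-01  8.36039203e-01  3.26344807e-04  3.65924152e-04] 11.6 [0.22064936 0.08937133 0.00819984]
knob 1509 [470.2 193.7 134.4] ((469.59173583984375, 193.88491821289062), (23.282455444335938, 23.39920425415039), 53.69712829589844) ((469.5635986328125, 193.82469177246094), 12.119672775268555)
[-1.91854985e-02  8.05451371e-03  1.41836214e+02]
flange 2959 [483.9 186.4  67.4] ((472.0123291015625, 192.99905395507812), (63.183135986328125, 58.70302200317383), 67.23065948486328) ((469.63140869140625, 194.09811401367188), 32.030635833740234)
[-2.84499187e-03  1.93296814e-03  6.85073099e+01]
pads 1068 [471.9 192.3 112.2] ((470.3091735839844, 194.08445739746094), (47.57234191894531, 24.155132293701172), 67.35668182373047) ((469.64776611328125, 194.25755310058594), 25.70347785949707)
[-1.02674445e-02  7.30081507e-03  1.14841240e+02]
block 5761 [486.6 185.2  62.4] ((469.534423828125, 194.23583984375), (82.81710815429688, 83.40343475341797), 77.49794006347656) ((469.8125, 194.37266540527344), 57.6580924987793)
[-9.81382012e-04  1.14040551e-03  6.26677895e+01]
```

View pics/w8.png

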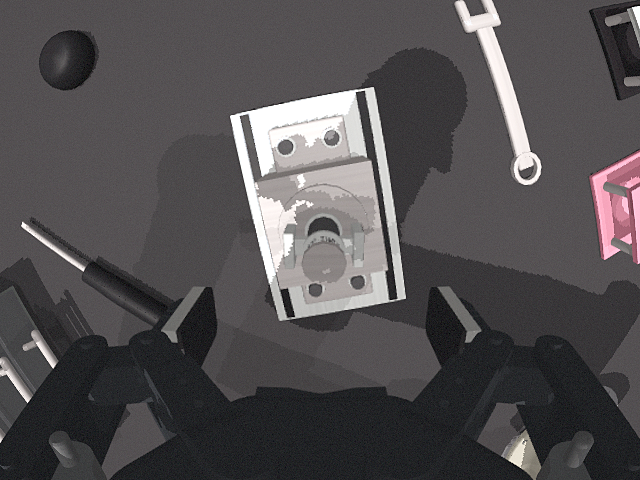

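The gauge is seated: flange top at z=67.4 (62+5), knob top at 134.4, and the pads sprung out to about 47 mm over both (46 expected at the bore's size). Next I'll shut the fingers and approach the knob, expecting contact at TCP z≈206.7.

```bash
python3 -m crank '{"delta_pos":[[0.0009,0.0005,0],[0,0,0],[0,0,0],[0,0,0],[0,0,0],[0,0,0],[0,0,0],[0,0,0]],"twist":[0,0,0,0,0,0,0,0]}' 0
python3 -m crank '{"delta_pos":[[0,0,0.01],[0,0,0.012],[0,0,0.01],[0,0,0.003],[0,0,0],[0,0,0]],"twist":[0,0,0,0,0,0]}'
python3 - <<'E'
from h import *
s,im,d,m=cap('wrist','w9'); print(s['position'],s['contact_force'],s['gripper_width'])
E
```

```text
clock: 12.32
position: [470.7, 194.4, 245.9]
ee_rot: [-0.549, 0.836, -0.0, 0.0]
contact_force: [0.2, -0.9, -0.8]
gripper_width: 0.1
clock: 12.82
position: [470.8, 194.5, 210.8]
ee_rot: [-0.549, 0.836, -0.0, -0.0]
contact_force: [-0.2, -0.1, -0.5]
gripper_width: 0.2
[470.78552091 194.46040425 210.77227309] [-0.1904776  -0.14962924 -0.46142923] 0.1667342558908889
```

View pics/w9.png

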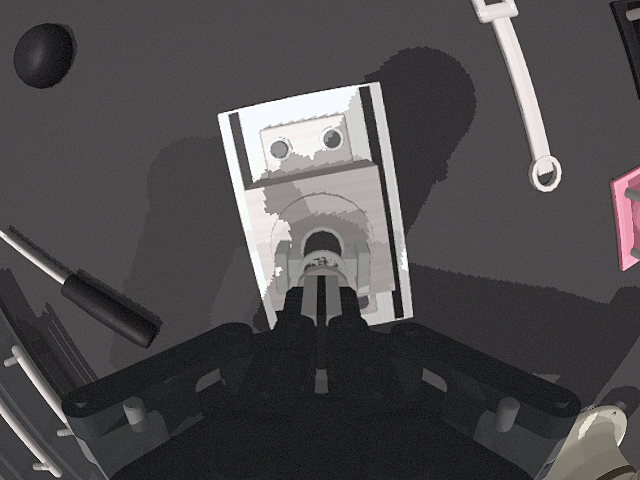

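The closed tips at (322,300) are over the knob. I'll press down slowly.

```bash
python3 -m crank '{"delta_pos":[[0,0,0.001],[0,0,0.001],[0,0,0.001],[0,0,0]],"twist":[0,0,0,0]}'
python3 -m crank '{"delta_pos":[[0,0,0.001],[0,0,0.001],[0,0,0]],"twist":[0,0,0]}'
```

```text
clock: 13.2
position: [470.6, 194.4, 207.9]
ee_rot: [-0.549, 0.836, 0.0, 0.0]
contact_force: [-0.2, 0.8, 0.2]
gripper_width: 0.2
clock: 13.45
position: [470.8, 194.5, 206.2]
ee_rot: [-0.549, 0.836, -0.0, 0.0]
contact_force: [-0.4, 1.4, 1.4]
gripper_width: -0.1
```

```bash
python3 -m crank '{"delta_pos":[[0,0,0.001],[0,0,0.001],[0,0,0]],"twist":[0,0,0]}'
```

```text
clock: 13.7
position: [470.8, 194.5, 204.1]
ee_rot: [-0.549, 0.836, -0.0, 0.0]
contact_force: [-0.0, -0.7, 2.5]
gripper_width: -0.1
```

```bash
python3 -m crank '{"delta_pos":[[0,0,0.001],[0,0,0.001],[0,0,0]],"twist":[0,0,0]}'
```

```text
clock: 13.95
position: [470.8, 194.5, 201.8]
ee_rot: [-0.549, 0.836, -0.0, 0.0]
contact_force: [0.5, -0.0, 2.4]
gripper_width: -0.1
```

```bash
python3 -m crank '{"delta_pos":[[0,0,0.001],[0,0,0.0005],[0,0,0]],"twist":[0,0,0]}'
```

```text
clock: 14.2
position: [470.8, 194.5, 200.3]
ee_rot: [-0.549, 0.836, -0.0, 0.0]
contact_force: [-0.6, -0.6, 2.0]
gripper_width: -0.2
```

```bash
python3 -m crank '{"delta_pos":[[0,0,0.0005],[0,0,0.0005],[0,0,0]],"twist":[0,0,0]}'
```

```text
clock: 14.45
position: [470.7, 194.5, 199.4]
ee_rot: [-0.549, 0.836, 0.0, 0.0]
contact_force: [0.2, 0.2, 2.9]
gripper_width: -0.3
```

```bash
python3 -m crank '{"delta_pos":[[0,0,0.0005],[0,0,0.0005],[0,0,0]],"twist":[0,0,0]}'
```

```text
clock: 14.7
position: [470.7, 194.5, 198.5]
ee_rot: [-0.549, 0.836, -0.0, 0.0]
contact_force: [0.3, -0.4, 4.6]
gripper_width: 0.2
```

```bash
python3 -m crank '{"delta_pos":[[0,0,0.0005],[0,0,0]],"twist":[0,0]}'
```

```text
clock: 14.87
position: [470.8, 194.5, 198.3]
ee_rot: [-0.549, 0.836, -0.0, 0.0]
contact_force: [-1.4, -0.1, 6.3]
gripper_width: -0.3
```

Resistance is rising, with knob travel at about 8.4 mm. I'll keep pressing in 0.5 mm steps to confirm a firm stop.

```bash
python3 -m crank '{"delta_pos":[[0,0,0.0005],[0,0,0]],"twist":[0,0]}'
```

```text
clock: 15.03
position: [470.8, 194.5, 198.3]
ee_rot: [-0.549, 0.836, -0.0, 0.0]
contact_force: [-1.8, -0.4, 7.9]
gripper_width: -0.2
```

```bash
python3 -m crank '{"delta_pos":[[0,0,0.0005],[0,0,0]],"twist":[0,0]}'
```

```text
clock: 15.2
position: [470.9, 194.5, 198.2]
ee_rot: [-0.549, 0.836, -0.0, 0.0]
contact_force: [-2.6, -0.7, 11.6]
gripper_width: 0.3
```

```bash
python3 -m crank '{"delta_pos":[[0,0,0.0005],[0,0,0]],"twist":[0,0]}'
```

```text
clock: 15.37
position: [470.9, 194.5, 198.1]
ee_rot: [-0.549, 0.836, -0.0, 0.001]
contact_force: [-3.5, -0.4, 12.5]
gripper_width: 0.1
```

```bash
python3 -m crank '{"delta_pos":[[0,0,0.0005],[0,0,0.0005],[0,0,0],[0,0,0],[0,0,0]],"twist":[0,0,0,0,0]}'
python3 -m crank '{"delta_pos":[[0,0,-0.005],[0,0,-0.015],[0,0,-0.02],[0,0,-0.012],[0,0,0],[0,0,0],[0,0,0],[0,0,0]],"twist":[0,0,0,0,0,0,0,0]}'
python3 -m crank '{"delta_pos":[[0,0,0],[0,0,0],[0,0,0],[0,0,0],[0,0,0],[0,0,0],[0,0,0]],"twist":[0,0,0,0,0,0,0]}' 1
python3 - <<'E'
from h import *
s,im,d,m=cap('wrist','w10'); print(s['position'],s['ee_rot'],s['clock'],s['contact_force'])
P=wcloud(s,m,d); z=P[...,2]
sub=np.zeros_like(z,bool); sub[100:400,220:430]=1
def rg(nm,a,b):
    k=sub&(z>a)&(z<b);Q=P[k]; print(nm,len(Q),np.median(Q,0).round(1),cv2.minAreaRect(Q[:,:2].astype(np.float32)),cv2.minEnclosingCircle(Q[:,:2].astype(np.float32)))
rg('knob',121,130);rg('flange',65.3,71);rg('pads',105,114);rg('block',58,64)
E
```

```text
clock: 15.78
position: [470.9, 194.6, 197.8]
ee_rot: [-0.549, 0.836, -0.0, 0.001]
contact_force: [-3.3, -1.0, 17.4]
gripper_width: -0.2
clock: 16.45
position: [470.0, 194.0, 245.9]
ee_rot: [-0.549, 0.836, 0.0, -0.002]
contact_force: [-0.9, -0.3, -0.2]
gripper_width: 0.3
clock: 17.03
position: [470.6, 194.4, 247.4]
ee_rot: [-0.549, 0.836, 0.0, 0.0]
contact_force: [0.1, 0.2, -0.4]
gripper_width: 83.4
[470.63466653 194.41544257 247.42181599] [-5.48840305e-01  8.35927220e-01  2.14395158e-05  3.44509829e-05] 17.0333 [ 0.09655566  0.24019704 -0.42646611]
knob 1394 [470.5 193.7 126.2] ((469.8585205078125, 194.0286865234375), (22.950014114379883, 23.11149787902832), 79.63960266113281) ((469.8229675292969, 194.03526306152344), 11.968429565429688)
flange 2941 [483.7 186.8  67.5] ((471.67626953125, 193.53611755371094), (62.72627258300781, 59.6898078918457), 68.3316879272461) ((469.53973388671875, 193.97219848632812), 32.08723068237305)
pads 1025 [471.4 189.3 112.2] ((470.2885437011719, 193.71807861328125), (47.976253509521484, 23.899188995361328), 67.0331802368164) ((469.46221923828125, 194.11251831054688), 25.669818878173828)
block 5957 [484.8 188.4  62.4] ((469.6643371582031, 194.2423553466797), (82.86756134033203, 82.97112274169922), 77.27853393554688) ((469.9595031738281, 194.32583618164062), 57.627201080322266)
```

View pics/w10.png

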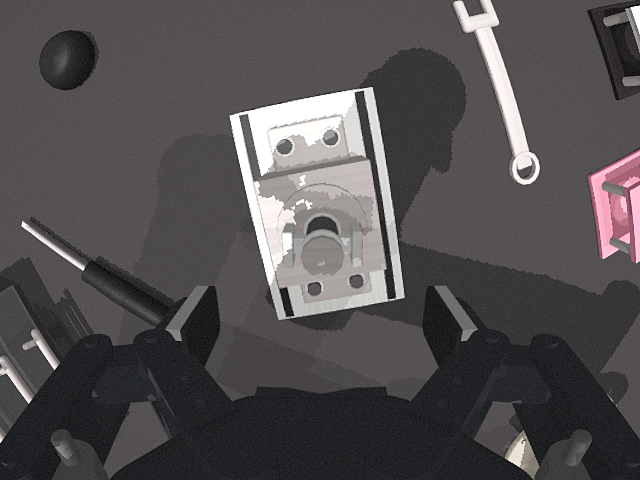

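The lock is set: knob top at 126.2 (8.2 mm down), firm stop at about 17 N, flange still seated, and pads unchanged. I'll go down and grasp again.

```bash
python3 -m crank '{"delta_pos":[[0,0,0.02],[0,0,0.025],[0,0,0.02],[0,0,0.015],[0,0,0.009],[0,0,0.003],[0,0,0],[0,0,0]],"twist":[0,0,0,0,0,0,0,0]}' 1
python3 -m crank '{"delta_pos":[[0,0,0],[0,0,0],[0,0,0],[0,0,0],[0,0,0],[0,0,0],[0,0,0],[0,0,0]],"twist":[0,0,0,0,0,0,0,0]}' 0.45
python3 -m crank '{"delta_pos":[[0,0,0],[0,0,0],[0,0,0],[0,0,0]],"twist":[0,0,0,0]}' 0.40
```

```text
clock: 17.75
position: [471.1, 194.8, 156.1]
ee_rot: [-0.549, 0.836, -0.0, 0.001]
contact_force: [-0.7, 0.5, -0.1]
gripper_width: 85.3
clock: 18.42
position: [470.7, 194.3, 156.6]
ee_rot: [-0.549, 0.836, -0.0, 0.0]
contact_force: [-2.7, -1.0, 6.5]
gripper_width: 38.8
clock: 18.75
position: [470.8, 194.3, 157.5]
ee_rot: [-0.549, 0.836, -0.0, 0.0]
contact_force: [-3.4, -1.5, 10.9]
gripper_width: 35.3
```

Now I'll lift it slowly and straight out of the bore.

```bash
python3 -m crank '{"delta_pos":[[0,0,-0.002],[0,0,-0.003],[0,0,-0.004],[0,0,-0.005],[0,0,-0.005],[0,0,-0.005]],"twist":[0,0,0,0,0,0]}'
python3 -m crank '{"delta_pos":[[0,0,-0.005],[0,0,-0.008],[0,0,-0.012],[0,0,-0.015],[0,0,-0.015],[0,0,-0.015],[0,0,0],[0,0,0]],"twist":[0,0,0,0,0,0,0,0]}'
python3 - <<'E'
from h import *
s,im,d,m=cap('wrist','w11'); print(s['position'],s['ee_rot'],s['clock'],s['contact_force'])
P=held(d,m)
def fit(box,zr):
    k=np.zeros((480,640),bool);k[box[0]:box[1],box[2]:box[3]]=1
    k&=(P[...,2]>zr[0])&(P[...,2]<zr[1]);Q=P[k];A=np.c_[Q[:,:2],np.ones(len(Q))]
    for _ in range(3):
        c=np.linalg.lstsq(A,Q[:,2],rcond=None)[0]; r=Q[:,2]-A@c; g=abs(r)<2*r.std()+.1; Q=Q[g];A=A[g]
    print(len(Q),c,r.std(),Q.min(0),Q.max(0))
fit((215,300,250,392),(80,95)); fit((330,385,290,350),(24,36))
E
```

```text
clock: 19.25
position: [470.6, 194.4, 179.7]
ee_rot: [-0.549, 0.836, 0.0, -0.0]
contact_force: [-0.4, 0.3, -3.0]
gripper_width: 35.7
clock: 19.92
position: [470.7, 194.6, 250.2]
ee_rot: [-0.549, 0.836, 0.0, 0.001]
contact_force: [0.3, -0.5, -3.9]
gripper_width: 35.2
[470.70601427 194.5864035  250.20187373] [-5.48765377e-01  8.35975632e-01  3.13077872e-04  1.09785759e-03] 19.9167 [ 0.33824665 -0.54903244 -3.92187466]
5955 [ 1.20335905e-03 -5.41176346e-03  9.01219402e+01] 0.6465645491299461 [-31.79460647 -30.72528673  88.73807568] [32.20902119 10.67618443 91.67328663]
2556 [-1.23923255e-03  6.48569154e-03  3.14567072e+01] 0.49445503285822984 [-10.11620451  -8.12095572  30.32434957] [ 9.68839128 12.96273691 32.5851704 ]
```

View pics/w11.png

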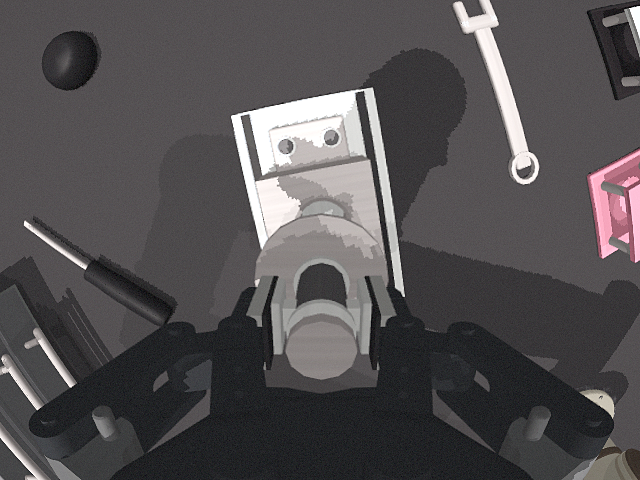

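The gauge came out cleanly and is held upright, with its flange underside at tool z≈95. I'll carry it back over the stand.

```bash
python3 -m crank '{"delta_pos":[[0.015,-0.0084,0],[0.03,-0.0168,0],[0.034,-0.01906,0],[0.034,-0.01906,0],[0.034,-0.01906,0],[0.034,-0.01906,0],[0.034,-0.01906,0],[0.034,-0.01906,0]],"twist":[0,0,0,0,0,0,0,0]}'
python3 -m crank '{"delta_pos":[[0.034,-0.01906,0],[0.03,-0.0168,0],[0.018,-0.0101,0],[0.0065,-0.0036,0],[0,0,0],[0,0,0]],"twist":[0,0,0,0,0,0]}'
python3 - <<'E'
from h import *
s,im,d,m=cap('wrist','w12'); print(s['position'],s['clock'],todelta([510.1,-190.3,151]))
P=wcloud(s,m,d);k=(abs(P[...,2]-56)<4);k[:130]=0;k[260:]=0;k[:,:230]=0;k[:,400:]=0;Q=P[k];print('stand',cv2.minAreaRect(Q[:,:2].astype(np.float32)))
E
```

```text
clock: 20.63
position: [498.8, -91.4, 248.1]
ee_rot: [-0.549, 0.836, 0.001, -0.001]
contact_force: [1.8, 0.1, -3.0]
gripper_width: 35.4
clock: 21.13
position: [509.4, -190.2, 248.2]
ee_rot: [-0.549, 0.836, 0.001, -0.001]
contact_force: [-0.4, 0.4, -2.8]
gripper_width: 35.6
[ 509.42847807 -190.15456444  248.23126166] 21.1333 [ 0.42345892 -0.9168913  97.61264726]
stand ((509.1622009277344, -190.4173126220703), (80.8076400756836, 80.3646011352539), 89.57379913330078)
```

View pics/w12.png

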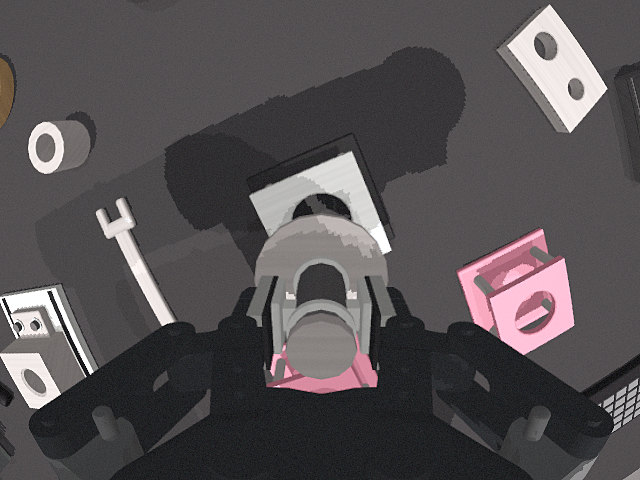

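Held over the stand, whose centre measures (509.2,-190.4) again. I'll lower it.

```bash
python3 -m crank '{"delta_pos":[[0.0004,-0.0008,0.015],[0,0,0.02],[0,0,0.014],[0,0,0.004],[0,0,0.003],[0,0,0.003],[0,0,0],[0,0,0]],"twist":[0,0,0,0,0,0,0,0]}'
```

```text
clock: 21.85
position: [511.1, -190.9, 191.2]
ee_rot: [-0.549, 0.836, -0.001, 0.001]
contact_force: [0.3, -0.8, -2.2]
gripper_width: 35.5
```

```bash
python3 -m crank '{"delta_pos":[[0,0,0.003],[0,0,0.003],[0,0,0.004],[0,0,0.004],[0,0,0.004],[0,0,0.004],[0,0,0]],"twist":[0,0,0,0,0,0,0]}'
```

```text
clock: 22.43
position: [510.0, -191.1, 167.2]
ee_rot: [-0.549, 0.836, 0.001, -0.001]
contact_force: [0.1, -1.0, -2.9]
gripper_width: 34.9
```

```bash
python3 -m crank '{"delta_pos":[[0,0,0.004],[0,0,0.003],[0,0,0.003],[0,0,0.002],[0,0,0.001],[0,0,0]],"twist":[0,0,0,0,0,0]}'
```

```text
clock: 22.93
position: [510.5, -191.1, 155.1]
ee_rot: [-0.549, 0.836, 0.0, -0.0]
contact_force: [-0.6, 0.0, -3.6]
gripper_width: 35.2
```

```bash
python3 -m crank '{"delta_pos":[[0,0,0.001],[0,0,0.001],[0,0,0]],"twist":[0,0,0]}'
```

```text
clock: 23.18
position: [510.5, -191.1, 153.3]
ee_rot: [-0.549, 0.836, 0.0, -0.0]
contact_force: [-0.2, 0.2, -3.2]
gripper_width: 35.5
```

```bash
python3 -m crank '{"delta_pos":[[0,0,0.001],[0,0,0]],"twist":[0,0]}'
```

```text
clock: 23.35
position: [510.5, -191.1, 152.3]
ee_rot: [-0.549, 0.836, 0.0, -0.0]
contact_force: [-0.2, -0.4, -3.1]
gripper_width: 35.5
```

```bash
python3 -m crank '{"delta_pos":[[0,0,0.001],[0,0,0.0005],[0,0,0]],"twist":[0,0,0]}'
```

```text
clock: 23.6
position: [510.8, -191.2, 151.6]
ee_rot: [-0.549, 0.836, -0.0, 0.0]
contact_force: [-1.3, 1.5, 2.2]
gripper_width: 35.3
```

```bash
python3 -m crank '{"delta_pos":[[0,0,0.0005],[0,0,0]],"twist":[0,0]}'
```

```text
clock: 23.77
position: [510.8, -191.2, 151.6]
ee_rot: [-0.549, 0.836, -0.0, 0.0]
contact_force: [-2.3, 0.6, 6.4]
gripper_width: 35.2
```

Seated on the plate: contact came at 151.6 (151.1 expected). I'll release, rise and check.

```bash
python3 -m crank '{"delta_pos":[[0,0,0],[0,0,0],[0,0,0],[0,0,0],[0,0,0],[0,0,0],[0,0,0],[0,0,0]],"twist":[0,0,0,0,0,0,0,0]}' 1
python3 -m crank '{"delta_pos":[[0,0,-0.01],[0,0,-0.02],[0,0,-0.03],[0,0,-0.03],[0,0,-0.01],[0,0,0],[0,0,0]],"twist":[0,0,0,0,0,0,0]}'
python3 - <<'E'
from h import *
s,im,d,m=cap('wrist','w13'); print(s['position'],s['clock'],s['contact_force'])
P=wcloud(s,m,d); z=P[...,2]
sub=np.zeros_like(z,bool); sub[100:400,220:430]=1
def rg(nm,a,b):
    k=sub&(z>a)&(z<b);Q=P[k]; c=cv2.minEnclosingCircle(Q[:,:2].astype(np.float32));A=np.c_[Q[:,:2],np.ones(len(Q))]
    print(nm,len(Q),np.median(Q,0).round(1),cv2.minAreaRect(Q[:,:2].astype(np.float32)),c,np.linalg.lstsq(A,Q[:,2],rcond=None)[0][:2])
rg('knob',116,124);rg('flange',59.3,65);rg('pads',100,108);rg('plate',52,58)
cap('scene','s13');cap('top','t13')
E
```

```text
clock: 24.43
position: [510.6, -191.1, 150.4]
ee_rot: [-0.549, 0.836, -0.0, 0.0]
contact_force: [0.7, -0.3, 0.2]
gripper_width: 85.3
clock: 25.02
position: [510.4, -191.0, 251.0]
ee_rot: [-0.549, 0.836, -0.0, 0.001]
contact_force: [0.4, 0.2, 0.3]
gripper_width: 85.7
[ 510.40621094 -190.9999365   250.98133906] 25.0167 [0.42153153 0.17404206 0.30602414]
knob 1290 [ 510.5 -191.1  120.2] ((509.8966979980469, -190.87225341796875), (23.033456802368164, 23.634084701538086), 84.03730773925781) ((509.729248046875, -190.8524169921875), 12.159528732299805) [-0.02972257  0.01512691]
flange 2760 [ 524.  -198.2   61.5] ((511.1816711425781, -191.35641479492188), (62.798397064208984, 60.31992721557617), 66.53999328613281) ((509.85186767578125, -190.78932189941406), 32.043487548828125) [-0.00363946  0.00179271]
pads 869 [ 511.5 -195.2  106.3] ((510.9384765625, -191.2344970703125), (48.53250503540039, 23.45626449584961), 66.54537963867188) ((510.220703125, -190.93507385253906), 25.708417892456055) [-0.00741341  0.00827935]
plate 6530 [ 493.3 -170.4   56.4] ((460.62896728515625, -169.66673278808594), (103.767333984375, 208.9268798828125), 67.0400161743164) ((464.0112609863281, -160.3894500732422), 109.47369384765625) [ 0.00094045 -0.00147282]
```

View pics/w13.png

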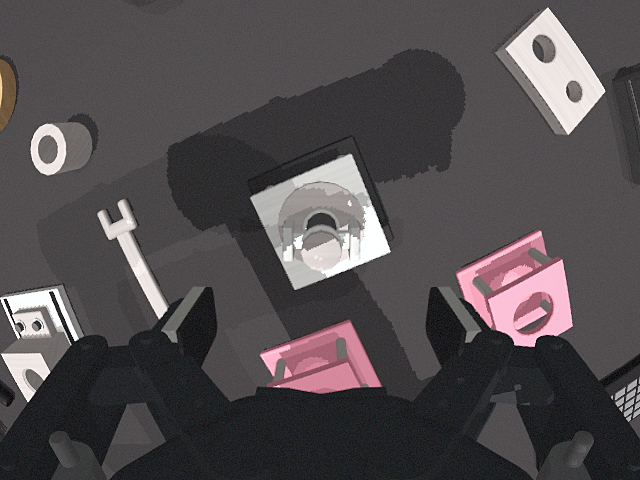

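View pics/s13.png

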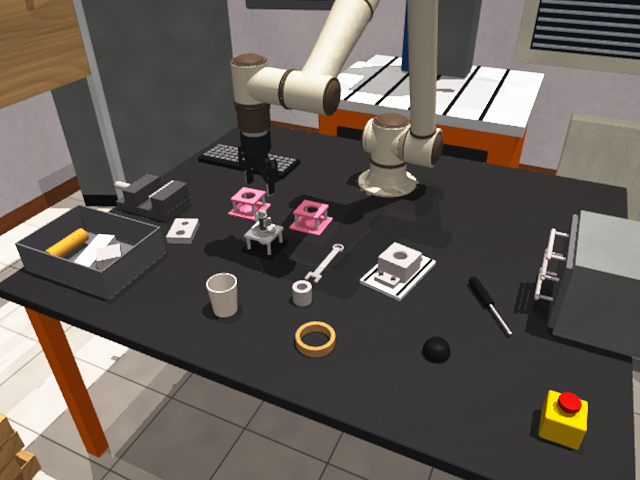

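All checks agree: flange top at 61.5 on the plate (56+5), about 1 mm off the hole's centre. The knob is still 8 mm down, the pads read about 48 mm as they did in the bore, and the bystanders haven't moved. I'll hand it in.

```bash
python3 -c "
from bench import job_done
print(job_done())"
```

```text
the job is handed in; nothing more can be done
None
```

I gauged the bore, locked the gauge and put it back upright in its own grey stand, then handed the job in at about 25 s. No verdict was reported, so the results below are my own measurements.

- **In the bore:** the gauge was set down with about 5 N of contact force and released. The flange top read 67.4 mm, against 67 expected.
- **Locking:** I pushed the knob down with closed fingertips to a firm stop about 8.2 mm down, with at most about 17 N measured at the wrist.
- **Back in the stand:** the flange lies flat on the plate, about 1 mm from the hole's centre, and the knob is still about 8 mm down.
- **Plungers:** the pads measure about 48 mm over both by depth camera, the same as in the bore. The expected figure was 46 mm, but the free pads also read 1–1.5 mm too wide.
- **Surroundings:** the wrist felt no contact force at the end, and the bystanders look unmoved in the last picture.

One reading disagreed: the gripper showed 35 mm when fully pinched, where the pads' stops should give 42 mm. I put this down to soft finger contact, because the gauge's own pads did not move in further as the grip tightened.

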